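Run the soldering stage up to its red stop

ROBOT

A 6-joint arm with a two-finger parallel gripper is mounted at the origin on a cart in front of the work surface, level with it; the furniture and walls round the work are solid. World frame = base frame: x ahead of the robot, y to its left, z up, the work surface at z = 0. Lengths are in m, angles in rad, forces in N, time in s.
With the tool pointing down it reaches from about 0.35 to 0.975 m from the base axis. Payload 4.9 kg.
Tool frame: the origin (TCP) lies at the very end of the fingers, on their centre line; the grasp point (between the pads) lies 19 mm behind it; z points along the fingers, y is the line along which they close (so a half turn about z gives the same grasp; the last joint's range is limited). The gripper opens to 85 mm and grips with 20 to 120 N. Pads are 22 mm wide; open, the fingers measure 114 mm over their backs; the gripper's body (76 mm by 85 mm) begins 54 mm behind the grasp point. The pads swing forward as they close: fully open they stand 13 mm farther back than shut.
Start: joints at [1.066, 0.053, 1.613, -0, 1.476, -0.119], TCP at [0.235, 0.579, 0.231] pointing down, gripper open.
Joint ranges: [-3.01, 3.01], [-1.01, 2.22], [0.06, 2.58], [-1.02, 4.17], [0.09, 2.62], [-3.14, 3.14]. Speed limits (rad/s): [2.57, 2.57, 3.14, 3.14, 3.14, 3.14].

INTERFACE

Orientations are given as a rotation vector (axis times angle).
In Python, from station import ctrl, imaging gives the robot as it stands.
- The arm moves only by the tool play_rows, never from a script. Its argument "series" is a list of rows, each a list of 3 entries, a list of its own where there are three numbers: the opening, from 0 (shut) to 1 (fully open), then the shift along the tool's x, y, z each as a share of 0.05 m, from -1 to 1, then the turn, a rotation vector about the tool's x, y, z each as a share of 8 degrees, from -1 to 1. In form: [[grip, [dx, dy, dz], [ax, ay, az]], ...]. A call has 1 to 8 rows; each row shifts and turns the commanded pose from where the row before left it, along the tool's axes as they then stand; what a row does not reach is not made up. A row lasts 1/8 s, in which the tool goes at most 62.5 mm and 10.7 degrees, less where a joint would pass 70% of its speed; a pose out of reach is approached as far as the arm can. A call with a number of a shift or a turn outside -1 to 1 is refused whole. A call with a gripper value outside its range is refused whole. The fingers move at their own pace and stop on an object; "force" is the grip in N (left out, the last holds). Time passes only in rows, so rows that do not move let the fingers close. It gives the time, the measured TCP pose, the force, the opening and the grip force at its end, in the units of the state.
- ctrl.get_obs(): the state, without advancing time (a new reading comes with each control period).
- imaging.get_image(name): name is "scene" or "top" or "wrist"; returns a dict with "color" (420x560x3 uint8, blue, green, red), "fx", "fy", "cx", "cy" (pixels), "extrinsics" (4x4, takes a point from world to camera coordinates); the wrist camera has in their place "hand_eye" (4x4, takes a point from camera to tool coordinates, whose origin is the TCP and whose axes are the flange's). Camera axes: x right, y down, z forward; pixel columns grow to the right and rows downward; lengths in m; the calibration is good to about 2 mm. A picture is of the moment at which its call begins: read the wrist's pose just before it. There is no depth.
- ctrl.finish_job(): hands the job in; it is judged then, once.
The state is a dict: "t": time; "q": joint angles; "dq": joint speeds; "effort": joint torques, N m; "tool_pos": TCP position; "tool_rot": TCP orientation; "contact_force": force on the tool from outside, world axes, zero at the start; "wrist_torque": the same for the moment, N m; "opening": finger opening in m; "grip_force": force on a finger pad.
Only numpy, scipy, OpenCV 4.12 (cv2) and the standard library are available. Lean on these libraries where they do the work, as an engineer would, in place of code of your own. Each camera call takes 0.05 s, during which the arm holds its last target. There are 200 camera calls.

TASK

Press down the yellow brake button in the middle of the grey stage carriage with the fingertips and, keeping it pressed so that the brake does not drag, push the carriage along its rail until it rests against the red stop clamp. Then take the fingers off so that the button springs up and the brake holds it there. Do not grasp or lift anything: the white jig just rides along in its nest, and the loose things round the rail stay where they lie.

Things in the scene. Friction and masses are not known exactly. Their poses are not given: they have to be found in the camera images.
- stage_rail: aluminium T-slot rail fixed to the bench, 64 mm wide, 436 mm long, top 29 mm above the bench. Origin on the bench under its centre; y axis along the rail, x across it, z up. The grey carriage rides on it, with a nest plate on the rail's +x side (to x = 103 mm).
- button_top (a point): centre of the top of the yellow brake button in the middle of the carriage, 50 mm above the bench when up; moves with it. Its face is 46 mm across the rail, 52 mm along it. It lies between the carriage's two grey end walls (inner faces 28 mm from this point along the rail, outer faces 40 mm), which rise 10 mm above it. Across the rail it is open, to the jig on one side. Axes as the rail's.
- brake_button (a joint): press of the brake button, m: 0 up (brake on), 0.008 fully down. It starts to give at about 4 N and takes about 8 N at the bottom, where it stops hard; the brake is free from about 1 mm of press, and the button springs back when let go. With the brake on the carriage holds against 15 to 20 N.
- carriage (a joint): position of the carriage along the rail's y axis, m: 0 with the button at the rail's centre, positive toward the rail's +y; it starts at 0. The carriage is 80 mm long along the rail, 62 mm wide. With the brake free it takes about 1.5 N to slide.
- red_stop_top (a point): centre of the top of the red stop clamp, on the rail's centre line, 48 mm above the bench; the clamp is 20 mm long along the rail (faces 10 mm from this point), fixed. When the carriage rests against it, this point and the centre of the button are 50 mm apart horizontally. The clamp may stand at either end of the rail.
- blue_stop_top (a point): centre of the top of the blue stop clamp, like the red one, on the other side of the carriage; not the one wanted.
- jig_center (a point): centre of the white metal jig, 40x60x22 mm, loose in the shallow nest (6 mm rim) on the carriage's side plate; the middle of the jig is 70 mm across the rail (its +x) from the button, its top 58 mm above the bench. It rides along in the nest.
- screwdriver_0: loose screwdriver with a blue handle, 166x22x22 mm; origin under its centre. A bystander.
- hex_key_0: loose dark hex key, 26x66x7 mm; origin under its centre. A bystander.
- driver_1: loose small white lamp driver module with red wires, 98x95x32 mm with its wires; origin under its centre. A bystander.
- lamp_shade_1: loose white domed lamp shade, 88 mm across, 34 mm high; origin under its centre. A bystander.
- paste_tin: loose round white tin, 49 mm across, 19 mm high; origin under its centre. A bystander.
Mind the look-alikes: they are no part of the job. Leave any orange or turquoise look-alike of the part that bears jig_center alone.

How it is judged:
On the way, in this order (a step that is already met when the one before it is completed fails the run):
1. the brake button is pressed down (over 3 mm) before the carriage has moved 15 mm (value of joint brake_button above 0.003 m and distance of button_top from where it was at the start of the episode below 0.015 m), for 0.1 s.
2. the carriage has come to the red stop (gap under 3 mm) with the button still pressed (horizontal distance between button_top and red_stop_top below 0.053 m and value of joint brake_button above 0.001 m), for 0.1 s.
At the end, for the whole second after the job is handed in: the carriage stands still against the red stop (gap under 3 mm) and the brake button is up again (within 1 mm), so that the brake holds; the jig still lies flat in its nest (centre within 76 mm of the button) (horizontal distance between button_top and red_stop_top below 0.053 m and horizontal distance between jig_center and button_top below 0.076 m and height (world z) of jig_center below 0.052 m and angle between jig_center's own z axis and vertical below 0.1 rad and value of joint brake_button below 0.001 m and velocity of joint carriage between -0.005 and 0.005 m/s); the robot touches nothing.
It fails at once if the jig is lifted (10 mm) or tipped (0.3 rad) in its nest (height (world z) of jig_center above 0.057 m or angle between jig_center's own z axis and vertical above 0.3 rad).
It fails at once if the carriage is forced along (moved over 6 mm, over 10 mm/s) with the brake button not pressed (value of joint brake_button below 0.0006 m and distance of button_top from where it was at the start of the episode above 0.006 m and (velocity of joint carriage above 0.01 m/s or velocity of joint carriage below -0.01 m/s)).
It fails at once if a loose thing beside the rail is lifted or moved by more than 15 mm (distance of any of screwdriver_0, hex_key_0, driver_1, lamp_shade_1, paste_tin from where it was at the start of the episode above 0.015 m).
It also fails if it takes over 43 s, if anything falls off the work surface, if the arm or the gripper's body presses on something with over 40 N, if the wrist force passes 120 N, or if a joint passes its speed limit or range.

## Working session

There is one attempt and no reset: what is moved stays moved. The work goes in short steps, Python scripts to look and compute and a tool call to move; the robot and the scene stay as the last step left them, time stands still between calls to the robot, and variables do not carry over. Pictures are saved under pics/ and viewed, at most 10 in all, crops included, and the job is handed in when it is done.

Besides the shell and the picture viewer there is one more tool, called by a JSON object that holds its "name" and its "arguments". play_rows: Moves the arm, as the interface text tells. Shift numbers are shares of 0.05 m and turn numbers shares of 8 degrees, none past 1 either way. Its arguments: {"type":"object","properties":{"series":{"type":"array"},"force":{"type":"number"}},"required":["series"]}

```bash
mkdir -p pics; cat > h.py <<'E'
import numpy as np, cv2
from scipy.spatial.transform import Rotation as R
from station import ctrl, imaging
def ray(im,u,v,T=None):
    d=np.array([(u-im['cx'])/im['fx'],(v-im['cy'])/im['fy'],1.])
    M=np.linalg.inv(im['extrinsics']) if T is None else T
    return M[:3,3],M[:3,:3]@d
def onz(im,u,v,z,T=None):
    o,d=ray(im,u,v,T); return o+d*(z-o[2])/d[2]
E
python3 - <<'E'
from h import *
o=ctrl.get_obs();print(o['t'],o['tool_pos'],o['tool_rot'],o['contact_force'])
for n in ('top','scene'):
    im=imaging.get_image(n);cv2.imwrite(f'pics/{n}0.png',im['color'])
    hsv=cv2.cvtColor(im['color'],cv2.COLOR_BGR2HSV)
    for c,lo,hi in (('yellow',(20,120,90),(35,255,255)),('red',(0,150,80),(6,255,255)),('red2',(174,150,80),(180,255,255)),('blue',(100,130,60),(125,255,255))):
        k,l,s,ce=cv2.connectedComponentsWithStats(cv2.inRange(hsv,lo,hi))
        for i in range(1,k):
            if s[i][4]>40: print(n,c,s[i],ce[i].round(1),onz(im,*ce[i],.05 if c=='yellow' else .048).round(4))
E
```

```text
0.0 [0.23485732 0.57851542 0.23005753] [-0.60210563 -3.0826868   0.00310219] [ 0.50688466  0.01451823 -0.34032291]
top yellow [200 154  27  22 297] [213.5 164.4] [0.716  0.1569 0.05  ]
top yellow [ 97 210  36  60 612] [119.2 239.6] [0.5427 0.3608 0.05  ]
top yellow [275 227  24  21 501] [286.5 237. ] [ 0.5542 -0.0106  0.05  ]
top red [347 221  11  30 234] [352.7 235.4] [ 0.56  -0.156  0.048]
top red [487 372  14  38  73] [494.5 392.5] [ 0.2384 -0.4462  0.048 ]
top blue [522 105  11  10  50] [528.3 110.2] [ 0.8501 -0.5551  0.048 ]
top blue [215 222  10  30 241] [219.1 236.3] [0.5536 0.1386 0.048 ]
top blue [233 275  38  10 335] [250.7 279.8] [0.4599 0.0663 0.048 ]
scene yellow [ 90 129  64  53 924] [123.6 161. ] [0.5149 0.331  0.05  ]
scene yellow [251 216  37  31 603] [269.1 230.8] [ 0.5542 -0.0099  0.05  ]
scene red [324 258  33  40 441] [339.4 277.7] [ 0.5495 -0.16    0.048 ]
scene blue [191 183  34  33 385] [206.7 198. ] [0.5449 0.1321 0.048 ]
scene blue [184 241  38  31 494] [202.2 256. ] [0.4443 0.0472 0.048 ]
```

View pics/top0.png

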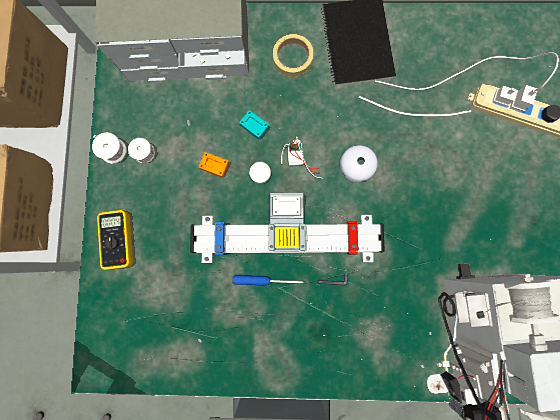

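View pics/scene0.png

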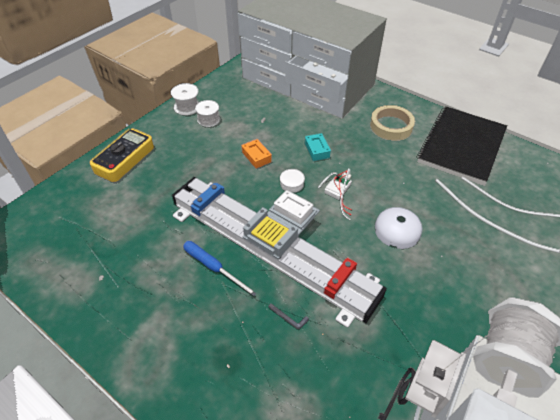

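The top view shows the yellow button at about (286,237), the red clamp on the right at (353,235) and the blue one on the left at (219,236). The jig is above, on the world +x side. The scene view agrees, so rail y ≈ world y and the push goes toward −y by about 96 mm. I'll shut the fingers and square the tool first.

{"name": "play_rows", "arguments": {"series": [[0, [0, 0, 0], [0, 0, -0.97]], [0, [0, 0, 0], [0, 0, -0.97]], [0, [0, 0, 0], [0, 0, -0.97]], [0, [0, 0, 0], [0, 0, 0]]], "force": 40}}

```text
t: 0.6
tool_pos: [0.235, 0.5788, 0.2307]
tool_rot: [0.03, -3.141, 0.001]
contact_force: [0.7, 0.8, -0.7]
opening: 0.012
grip_force: 0.0
```

```bash
cat >> h.py <<'E'
def togo(p):
    o=ctrl.get_obs();M=R.from_rotvec(o['tool_rot']).as_matrix()
    print(o['t'],'tool',np.round(o['tool_pos'],4),'yaw y',np.degrees(np.arctan2(M[1,1],M[0,1])).round(2),'F',np.round(o['contact_force'],1),'open',o['opening'])
    print('units to go',(M.T@(np.array(p)-o['tool_pos'])/.05).round(2), 'z',M[:,2].round(3))
E
python3 -c "
from h import *
togo([.554,-.010,.16])"
```

```text
0.6 tool [0.235  0.5788 0.2307] yaw y 91.08 F [ 0.7  0.8 -0.7] open 0.011974191748048644
units to go [ -6.16 -11.89   1.42] z [-0.001 -0.001 -1.   ]
```

{"name": "play_rows", "arguments": {"series": [[0, [-0.44, -0.85, 0], [0, 0, 0]], [0, [-0.44, -0.85, 0], [0, 0, 0]], [0, [-0.44, -0.85, 0], [0, 0, 0]], [0, [-0.44, -0.85, 0], [0, 0, 0]], [0, [-0.44, -0.85, 0], [0, 0, 0]], [0, [-0.44, -0.85, 0], [0, 0, 0]], [0, [-0.44, -0.85, 0], [0, 0, 0]], [0, [-0.44, -0.85, 0], [0, 0, 0]]]}}

```text
t: 1.6
tool_pos: [0.4185, 0.2413, 0.2312]
tool_rot: [-0.028, 3.141, 0.0]
contact_force: [0.7, 0.3, 0.3]
opening: -0.0003
grip_force: 0.0
```

{"name": "play_rows", "arguments": {"series": [[0, [-0.44, -0.85, 0], [0, 0, 0]], [0, [-0.44, -0.85, 0], [0, 0, 0]], [0, [-0.44, -0.85, 0], [0, 0, 0]], [0, [-0.44, -0.85, 0], [0, 0, 0]], [0, [-0.44, -0.85, 0.3], [0, 0, 0]], [0, [-0.44, -0.84, 0.3], [0, 0, 0]], [0, [0, 0, 0.3], [0, 0, 0]], [0, [0, 0, 0.3], [0, 0, 0]]]}}

```text
t: 2.6
tool_pos: [0.5549, -0.0087, 0.1702]
tool_rot: [0.03, -3.141, -0.001]
contact_force: [-0.5, 0.8, -0.1]
opening: 0.0001
grip_force: 0.0
```

```bash
python3 - <<'E'
from h import *
togo([.554,-.010,.16])
o=ctrl.get_obs();T=np.eye(4);T[:3,:3]=R.from_rotvec(o['tool_rot']).as_matrix();T[:3,3]=o['tool_pos']
im=imaging.get_image('wrist');T=T@im['hand_eye'];cv2.imwrite('pics/w1.png',im['color'])
hsv=cv2.cvtColor(im['color'],cv2.COLOR_BGR2HSV)
for c,lo,hi in (('yellow',(20,120,90),(35,255,255)),('red',(0,150,80),(6,255,255)),('blue',(100,130,60),(125,255,255))):
    k,l,s,ce=cv2.connectedComponentsWithStats(cv2.inRange(hsv,lo,hi))
    for i in range(1,k):
        if s[i][4]>150:
            x,y,w,h=s[i][:4];z=.05 if c=='yellow' else .048
            print(c,s[i],ce[i].round(1),[onz(im,a,b,z,T)[:2].round(4) for a,b in (ce[i],(x,y),(x+w,y+h))])
E
```

```text
2.6 tool [ 0.5549 -0.0087  0.1702] yaw y 91.09 F [-0.5  0.8 -0.1] open 7.111253074789605e-05
units to go [ 0.02 -0.03  0.2 ] z [-0.001  0.001 -1.   ]
yellow [ 243  175   67   56 3225] [276.  201.8] [array([ 0.5531, -0.0121]), array([ 0.5319, -0.0381]), array([0.5775, 0.0161])]
red [  76  153   48   90 2176] [ 96.9 196.6] [array([ 0.5521, -0.1551]), array([ 0.5176, -0.166 ]), array([ 0.592 , -0.1383])]
blue [ 322   65  109   31 2804] [376.6  79.8] [array([0.4609, 0.0586]), array([0.4519, 0.0188]), array([0.4712, 0.0993])]
blue [454 153  26  11 179] [465.9 158.6] [array([0.5162, 0.1334]), array([0.5121, 0.1235]), array([0.5202, 0.1451])]
blue [ 441  164   41   79 1567] [461.7 203.3] [array([0.5521, 0.1369]), array([0.5207, 0.115 ]), array([0.5862, 0.1603])]
```

View pics/w1.png

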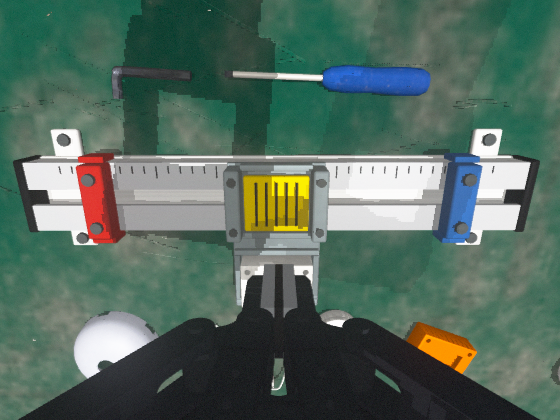

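The close view puts the button at (276,204) px, which gives a centre of about (0.555, −0.011). Its extents of 46 × 54 mm match the given size. Red is at y ≈ −0.154, and the fingers are clear of the jig. Now descending.

{"name": "play_rows", "arguments": {"series": [[0, [0.02, -0.12, 0.7], [0, 0, 0]], [0, [0, 0, 0.7], [0, 0, 0]], [0, [0, 0, 0.5], [0, 0, 0]], [0, [0, 0, 0.3], [0, 0, 0]], [0, [0, 0, 0.1], [0, 0, 0]], [0, [0, 0, 0.04], [0, 0, 0]], [0, [0, 0, 0.04], [0, 0, 0]], [0, [0, 0, 0], [0, 0, 0]]]}}

```text
t: 3.65
tool_pos: [0.5549, -0.0151, 0.0529]
tool_rot: [-0.032, 3.14, -0.0]
contact_force: [0.0, 0.4, -0.3]
opening: 0.0003
grip_force: 0.0
```

{"name": "play_rows", "arguments": {"series": [[0, [0, 0, 0.04], [0, 0, 0]], [0, [0, 0, 0.04], [0, 0, 0]], [0, [0, 0, 0.04], [0, 0, 0]], [0, [0, 0, 0.03], [0, 0, 0]], [0, [0, 0, 0], [0, 0, 0]], [0, [0, 0, 0], [0, 0, 0]]]}}

```text
t: 4.4
tool_pos: [0.5548, -0.0151, 0.0455]
tool_rot: [-0.032, 3.141, -0.0]
contact_force: [-1.8, 0.7, 5.9]
opening: 0.0003
grip_force: 2.7
```

Pressed about 4.5 mm at 5.9 N. I'll go 1 mm deeper, then push.

{"name": "play_rows", "arguments": {"series": [[0, [0, 0, 0.02], [0, 0, 0]], [0, [0, 0, 0], [0, 0, 0]], [0, [0, -0.06, 0], [0, 0, 0]], [0, [0, -0.06, 0], [0, 0, 0]], [0, [0, -0.06, 0], [0, 0, 0]], [0, [0, -0.06, 0], [0, 0, 0]], [0, [0, -0.06, 0], [0, 0, 0]], [0, [0, -0.06, 0], [0, 0, 0]]]}}

```text
t: 5.4
tool_pos: [0.5552, -0.0328, 0.0446]
tool_rot: [-0.032, 3.141, 0.001]
contact_force: [-1.6, 0.5, 5.5]
opening: -0.0001
grip_force: 2.9
```

{"name": "play_rows", "arguments": {"series": [[0, [0, -0.08, 0], [0, 0, 0]], [0, [0, -0.12, 0], [0, 0, 0]], [0, [0, -0.12, 0], [0, 0, 0]], [0, [0, -0.12, 0], [0, 0, 0]], [0, [0, -0.12, 0], [0, 0, 0]], [0, [0, -0.12, 0], [0, 0, 0]], [0, [0, -0.12, 0], [0, 0, 0]], [0, [0, -0.08, 0], [0, 0, 0]]]}}

```text
t: 6.4
tool_pos: [0.556, -0.077, 0.0445]
tool_rot: [-0.032, 3.141, 0.001]
contact_force: [-2.0, 1.7, 5.6]
opening: -0.0001
grip_force: 2.9
```

{"name": "play_rows", "arguments": {"series": [[0, [0, -0.08, 0], [0, 0, 0]], [0, [0, -0.08, 0], [0, 0, 0]], [0, [0, -0.08, 0], [0, 0, 0]], [0, [0, -0.06, 0], [0, 0, 0]], [0, [0, -0.06, 0], [0, 0, 0]]]}}

```text
t: 7.02
tool_pos: [0.5564, -0.0949, 0.0445]
tool_rot: [-0.032, 3.141, 0.001]
contact_force: [-2.1, 2.1, 5.2]
opening: -0.0001
grip_force: 2.9
```

{"name": "play_rows", "arguments": {"series": [[0, [0, -0.05, 0], [0, 0, 0]], [0, [0, -0.05, 0], [0, 0, 0]], [0, [0, -0.05, 0], [0, 0, 0]], [0, [0, -0.05, 0], [0, 0, 0]], [0, [0, 0, 0], [0, 0, 0]]]}}

```text
t: 7.65
tool_pos: [0.5566, -0.1052, 0.0445]
tool_rot: [-0.032, 3.141, -0.0]
contact_force: [-1.5, 0.1, 5.7]
opening: -0.0
grip_force: 2.9
```

```bash
cat > look.py <<'E'
from h import *
import sys
togo([.556,-.11,.0445])
o=ctrl.get_obs();T=np.eye(4);T[:3,:3]=R.from_rotvec(o['tool_rot']).as_matrix();T[:3,3]=o['tool_pos']
im=imaging.get_image('scene')
c=im['color'][170:340,200:420];cv2.imwrite(f'pics/{sys.argv[1]}.png',cv2.resize(c,None,fx=3,fy=3,interpolation=cv2.INTER_CUBIC))
E
python3 look.py s2
```

```text
7.65 tool [ 0.5566 -0.1052  0.0445] yaw y 91.17 F [-1.5  0.1  5.7] open -4.580174698820246e-05
units to go [ 0.01 -0.1   0.  ] z [ 0. -0. -1.]
```

View pics/s2.png

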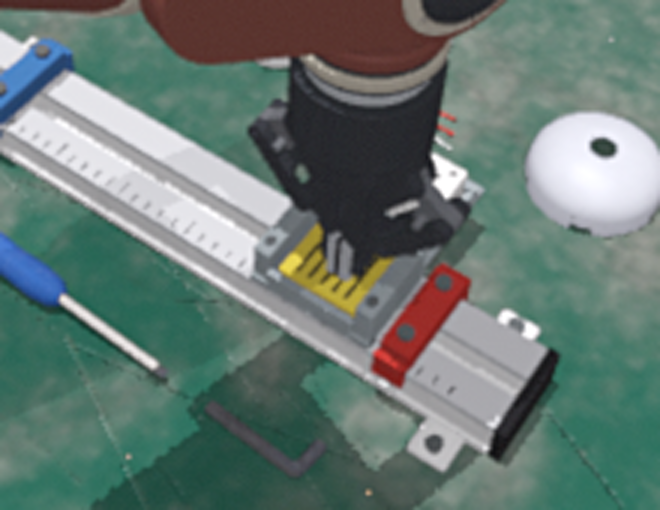

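The crop shows the carriage's end wall at (390,300) px just short of the red clamp, with a few mm left, and the button still down. I'll creep on until there is reaction.

{"name": "play_rows", "arguments": {"series": [[0, [0, -0.05, 0], [0, 0, 0]], [0, [0, -0.05, 0], [0, 0, 0]], [0, [0, -0.05, 0], [0, 0, 0]], [0, [0, 0, 0], [0, 0, 0]]]}}

```text
t: 8.2
tool_pos: [0.5568, -0.1121, 0.0445]
tool_rot: [-0.032, 3.141, 0.002]
contact_force: [-1.6, 2.5, 5.8]
opening: 0.0002
grip_force: 2.9
```

{"name": "play_rows", "arguments": {"series": [[0, [0, -0.04, 0], [0, 0, 0]], [0, [0, -0.04, 0], [0, 0, 0]], [0, [0, 0, 0], [0, 0, 0]]]}}

```text
t: 8.57
tool_pos: [0.5573, -0.1157, 0.0446]
tool_rot: [-0.032, 3.14, 0.003]
contact_force: [0.7, 3.2, 5.8]
opening: -0.0003
grip_force: 2.9
```

{"name": "play_rows", "arguments": {"series": [[0, [0, -0.04, 0], [0, 0, 0]], [0, [0, -0.04, 0], [0, 0, 0]], [0, [0, 0, 0], [0, 0, 0]]]}}

```text
t: 8.95
tool_pos: [0.5574, -0.1197, 0.0447]
tool_rot: [-0.032, 3.14, 0.003]
contact_force: [-1.0, 3.6, 5.9]
opening: -0.0001
grip_force: 2.9
```

{"name": "play_rows", "arguments": {"series": [[0, [0, -0.04, 0], [0, 0, 0]], [0, [0, -0.04, 0], [0, 0, 0]], [0, [0, 0, 0], [0, 0, 0]]]}}

```text
t: 9.32
tool_pos: [0.5575, -0.1215, 0.0447]
tool_rot: [-0.031, 3.14, 0.01]
contact_force: [-0.3, 12.4, 8.3]
opening: -0.0004
grip_force: 7.3
```

```bash
python3 look.py s3
```

```text
9.325 tool [ 0.5575 -0.1215  0.0447] yaw y 91.14 F [-0.3 12.4  8.3] open -0.0003568628578153925
units to go [0.02 0.23 0.  ] z [ 0.001  0.006 -1.   ]
```

View pics/s3.png

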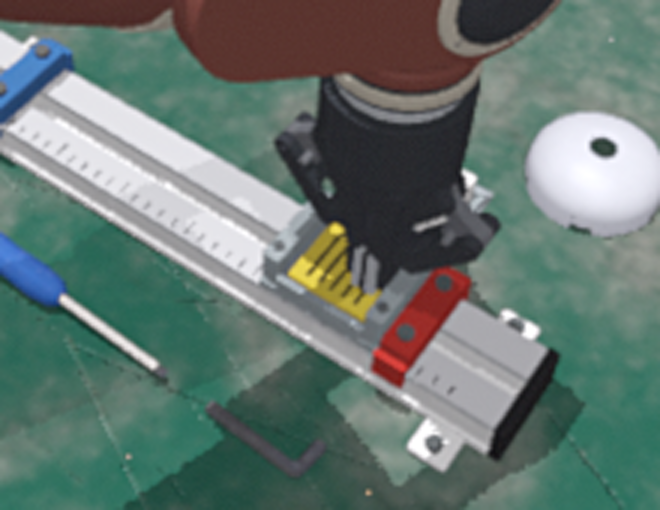

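The carriage now rests against the red clamp: the end wall meets it at (385,330) px, and the reaction is 12 N. Lifting straight up, slowly at first, so nothing is dragged back.

{"name": "play_rows", "arguments": {"series": [[0, [0, 0, -0.05], [0, 0, 0]], [0, [0, 0, -0.05], [0, 0, 0]], [0, [0, 0, -0.05], [0, 0, 0]], [0, [0, 0, -0.1], [0, 0, 0]], [0, [0, 0, -0.2], [0, 0, 0]], [0, [0, 0, -0.6], [0, 0, 0]], [0, [0, 0, -0.8], [0, 0, 0]], [0, [0, 0, -0.8], [0, 0, 0]]]}}

```text
t: 10.38
tool_pos: [0.5566, -0.125, 0.1782]
tool_rot: [-0.031, 3.141, -0.001]
contact_force: [1.4, -0.3, 0.4]
opening: 0.0005
grip_force: 0.0
```

{"name": "play_rows", "arguments": {"series": [[0, [0, 0.5, -0.2], [0, 0, 0]], [0, [0, 0, 0], [0, 0, 0]], [0, [0, 0, 0], [0, 0, 0]], [0, [0, 0, 0], [0, 0, 0]]]}}

```text
t: 10.88
tool_pos: [0.5556, -0.1, 0.1852]
tool_rot: [0.031, -3.14, -0.0]
contact_force: [0.3, -0.0, -0.4]
opening: 0.0004
grip_force: 0.0
```

```bash
python3 - <<'E'
from h import *
togo([.556,-.11,.2])
o=ctrl.get_obs();T=np.eye(4);T[:3,:3]=R.from_rotvec(o['tool_rot']).as_matrix();T[:3,3]=o['tool_pos']
im=imaging.get_image('wrist');T=T@im['hand_eye'];cv2.imwrite('pics/w4.png',im['color'])
hsv=cv2.cvtColor(im['color'],cv2.COLOR_BGR2HSV)
for c,lo,hi in (('yellow',(20,120,90),(35,255,255)),('red',(0,150,80),(6,255,255))):
    k,l,s,ce=cv2.connectedComponentsWithStats(cv2.inRange(hsv,lo,hi))
    for i in range(1,k):
        if s[i][4]>150:
            x,y,w,h=s[i][:4];z=.05 if c=='yellow' else .048
            print(c,s[i],[onz(im,a,b,z,T)[:2].round(4) for a,b in (ce[i],(x,y),(x+w,y+h))])
E
```

```text
10.875 tool [ 0.5556 -0.1     0.1852] yaw y 91.14 F [ 0.3 -0.  -0.4] open 0.0003548398039206514
units to go [-0.  -0.2 -0.3] z [-0.002  0.    -1.   ]
yellow [ 239  173   63   53 2902] [array([ 0.5554, -0.1084]), array([ 0.5342, -0.1342]), array([ 0.5794, -0.0807])]
red [ 198  152   27   86 1551] [array([ 0.551 , -0.1586]), array([ 0.518 , -0.1673]), array([ 0.5927, -0.1476])]
```

View pics/w4.png

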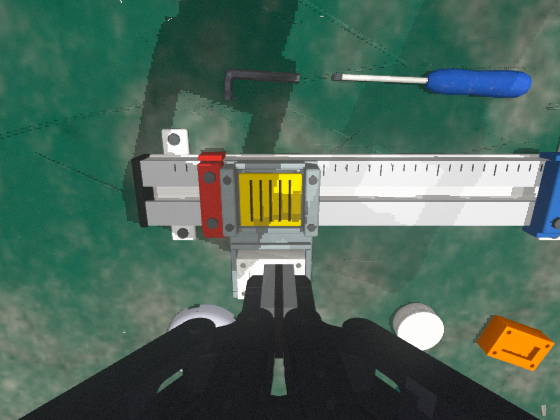

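The carriage sits flush against the red clamp at (222,200) px. Button and clamp centres are about 50 mm apart, the button is up, the jig is in its nest, and the robot is clear. Handing in.

```bash
python3 -c "
from station import ctrl
print(ctrl.finish_job())"
```

```text
the job is handed in; nothing more can be done
None
```

The job is handed in: the carriage was pushed with the button held down and now rests against the red stop. In the last picture the button is up, the jig is in its nest and the robot is clear of everything. No verdict came back.

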